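Zero the strap mill and set it five clicks open

ROBOT

A 6-joint arm with a two-finger parallel gripper is mounted at the origin on a cart in front of the work surface, level with it; the furniture and walls round the work are solid. World frame = base frame: x ahead of the robot, y to its left, z up, the work surface at z = 0. Lengths are in m, angles in rad, forces in N, time in s.
With the tool pointing down it reaches from about 0.25 to 0.725 m from the base axis. Payload 4 kg.
Tool frame: the origin (TCP) lies midway between the tips of the shut fingers; the grasp point (between the pads) lies 19 mm behind it; z points along the fingers, y is the line along which they close (so a half turn about z gives the same grasp; the last joint's range is limited). The gripper opens to 85 mm and grips with 20 to 120 N. Pads are 22 mm wide; open, the fingers measure 114 mm over their backs; the gripper's body (76 mm by 85 mm) begins 54 mm behind the grasp point. The pads swing forward as they close: fully open they stand 13 mm farther back than shut.
Start: joints at [-1.279, 0.241, 0.005, 1.335, 0, 1.571], TCP at [0.144, -0.479, 0.207] pointing down, gripper open.
Joint ranges: [-2.72, 2.72], [-1.05, 1.87], [-1.09, 1.28], [-1.99, 2.15], [-1.42, 1.44], [-3.14, 3.14]. Speed limits (rad/s): [2.79, 2.79, 3.14, 3.14, 3.14, 3.14].

INTERFACE

Orientations are given as a unit quaternion [w, x, y, z].
In Python, from bench import env, vision gives the robot as it stands.
- The arm moves only by the tool carry_out, never from a script. Its argument "deltas" is text: rows parted by semicolons, each of 7 numbers parted by spaces: the finger opening in mm, from 0 to 85.4, then the shift along the world's x, y, z in mm, then the turn, a rotation vector about the world's x, y, z in rad. A call has 1 to 5 rows; each row shifts and turns the commanded pose from where the row before left it; what a row does not reach is not made up. A row lasts 1/12 s, in which the tool goes at most 41.7 mm and 7.16 degrees, less where a joint would pass 70% of its speed; a pose out of reach is approached as far as the arm can. A call with a gripper value outside its range is refused whole. The fingers move at their own pace and stop on an object; "grip_force" is the grip in N (left out, the last holds). Time passes only in rows, so rows that do not move let the fingers close. It gives the time, the measured TCP pose, the force, the opening and the grip force at its end, in the units of the state.
- env.get_state(): the state, without advancing time (a new reading comes with each control period).
- vision.read_camera(name): name is "side" or "top"; returns a dict with "frame" (420x560x3 uint8, blue, green, red), "fx", "fy", "cx", "cy" (pixels), "rvec" (rotation vector, rad) and "tvec" (3), from world to camera coordinates, as OpenCV has them. Camera axes: x right, y down, z forward; pixel columns grow to the right and rows downward; lengths in m; the calibration is good to about 2 mm. A picture is of the moment at which its call begins. There is no depth.
- env.sign_off(): hands the job in; it is judged then, once.
The state is a dict: "clock": time; "qpos": joint angles; "qd": joint speeds; "joint_efforts": joint torques, N m; "tcp_pos": TCP position; "tool_rot": TCP orientation; "contact_force": force on the tool from outside, world axes, zero at the start; "torque": the same for the moment, N m; "gripper_width": finger opening in m; "grip_force": force on a finger pad.
Only numpy, scipy, OpenCV 4.12 (cv2) and the standard library are available. Lean on these libraries where they do the work, as an engineer would, in place of code of your own. Each camera call takes 0.05 s, during which the arm holds its last target. There are 200 camera calls.

TASK

Set the little rolling mill for three-millimetre strap: turn its knurled dial clockwise until you feel the top roll just touch the lower roll, without jamming the rolls hard together, then back it off exactly five clicks anticlockwise and leave it resting in that click. Then swing the lock lever fully home so that its tooth locks the dial, and leave the things lying round the mill where they are.

Things in the scene. Friction and masses are not known exactly. Their poses are not given: they have to be found in the camera images.
- mill: Dark green bench rolling mill for strap, fixed to the bench, base 116 (x) x 176 (y) mm, 155 mm high. Origin: centre of its underside; x points from the robot's side to the far side, y along the rolls. Two steel rolls lie one above the other under a bridge (top at z = 100 mm) that carries the dial in the middle and the lock lever at the -y end; a crank is parked low at +y. Positions below in mm, this frame.
- dial_grip (a point): Grip point on the dial's vertical axis, at (0, 0, 138) of the mill; it does not turn with the dial. The knob is a knurled dark steel cylinder, 42 mm diameter, from z = 112 to 154, free all round. Keep fingertips above z = 116. Clockwise seen from above lowers the top roll. The mill starts 1 to 4 clicks from touching; the rolls meet up to a quarter click before or after a resting place of the dial.
- dial_pins (a point): Point on the dial's axis at (0, 0, 106): brass wheel with 16 upright pins below the knob, 31 mm radius. A sprung plunger at +y drops between pins: 16 clicks a turn, 0.393 rad and 0.6 mm of roll gap each. Leaving a click takes 0.13 to 0.17 N m; the torque falls to 0 half-way, then the dial pulls itself on with up to 0.12 N m into the next click. Let go, it settles in a click unless the rolls stop it.
- top_roll_under (a point): Lowest line of the top roll (28 mm diameter, 100 mm long), at its middle; moves 0.6 mm a click. When the rolls touch, the torque against turning on climbs by 5 to 10 N m per rad above that of the clicks; 0.3 N m is a sure touch. The rolls then press with about 650 N per N m of dial torque; over 500 N harms them.
- lower_roll_top (a point): Highest line of the lower roll (28 mm diameter, 100 mm long), at its middle, about 48 mm above the bench. The roll does not move but sits on shims, so that its height differs by up to 0.14 mm either way. The roll gap is the height of top_roll_under above this point; wanted is 3.0 mm, five clicks from touching.
- lever_post (a point): Centre of the upright black post at the end of the lock lever: 15 mm diameter, z = 105 to 142, this point at z = 127, free all round. The lever turns about a vertical axis at (-36, -29) of the mill; the post is 83 mm from it, at (-70, -105) when fully open, at (-30, -112) when home.
- lock_lever (a joint): Lock lever's angle, rad: 0 fully open (post towards the robot), 0.5 home at its stop (post pushed away from the robot, anticlockwise from above). Starts at 0 to 0.12, stays where it is left; pushing the post takes about 1 N. Going home, its tooth enters between two dial pins; if the dial is not resting in a click it stops on a pin at about 0.4. Home, it locks the dial.
- strap_roll: Loose small roll of plum leather strap, 51 x 100 x 47 mm, left of the mill; origin at the centre of its underside. To be left alone.
- cream_tin: Loose round cream tin, 70 mm diameter, 40 mm high, right of the mill; origin at the centre of its underside. To be left alone.
- thread_spool: Loose wooden spool of pale thread, 58 mm diameter, 60 mm high, behind the mill to the left; origin at the centre of its underside. To be left alone.
- wax_cake: Loose cake of beeswax, 38 x 60 x 21 mm, right of the mill, low beside the lock lever; origin at the centre of its underside. To be left alone.

How it is judged:
On the way, in this order (a step that is already met when the one before it is completed fails the run):
1. the top roll is felt to touch the lower roll (pressed on it with more than 40 N) (contact force between top_roll and lower_roll above 40 N), for 0.05 s.
2. the dial is backed off five clicks: the rolls stand 3.0 mm apart, within half a click, with the lock lever still open (z of top_roll_under in the frame of lower_roll_top between 0.0027 and 0.0033 m and value of joint lock_lever below 0.3 rad), for 0.2 s.
3. the lock lever is home (value of joint lock_lever above 0.45 rad and z of top_roll_under in the frame of lower_roll_top between 0.0027 and 0.0033 m), for 0.2 s.
At the end, for the whole second after the job is handed in: The rolls, once touched together, stand five clicks open (gap 2.7 to 3.3 mm, which is 3 mm within half a click), and the lock lever is home (over 0.45 rad) with its tooth between the dial's pins (all of step 3).
It fails at once if the rolls are jammed together with more than 500 N (contact force between top_roll and lower_roll above 500 N).
It fails at once if a thing lying round the mill is shifted by more than 20 mm (distance of any of strap_roll, cream_tin, thread_spool, wax_cake from where it was at the start of the episode above 0.02 m).
It also fails if it takes over 72 s, if anything falls off the work surface, if the arm or the gripper's body presses on something with over 40 N, if the wrist force passes 120 N, or if a joint passes its speed limit or range.

## Working session

There is one attempt and no reset: what is moved stays moved. The work goes in short steps, Python scripts to look and compute and a tool call to move; the robot and the scene stay as the last step left them, time stands still between calls to the robot, and variables do not carry over. Pictures are saved under pics/ and viewed, at most 10 in all, crops included, and the job is handed in when it is done.

Besides the shell and the picture viewer there is one more tool, called as name(argument=value, ...), one argument or row to a line, values as JSON. carry_out: Moves the arm, as the interface text tells. Its arguments: {"type":"object","properties":{"deltas":{"type":"string"},"grip_force":{"type":"number"}},"required":["deltas"]}

```bash
mkdir -p pics
python3 - <<'E'
from bench import env, vision
import cv2
s=env.get_state(); print(s)
for n in("top","side"):
    d=vision.read_camera(n); cv2.imwrite(f"pics/{n}0.png",d["frame"]); print(n,{k:d[k] for k in d if k!="frame"})
E
```

```text
{'clock': 0.0, 'qpos': array([-1.27897604e+00,  2.41457728e-01,  3.73267902e-03,  1.33519958e+00,
        2.01667259e-05,  1.57079153e+00]), 'qd': array([ 0.00132648,  0.0008449 , -0.00059138, -0.00079722, -0.00144795,
        0.00055718]), 'joint_efforts': array([ 1.28846234e-03, -3.72323406e+01,  2.52402985e+01,  1.69031799e-02,
        2.06287150e-04, -2.19582454e-06]), 'tcp_pos': array([ 0.1436588 , -0.47820804,  0.20639389]), 'tool_rot': array([-1.05430840e-03,  9.89373080e-01,  1.45395244e-01, -1.44741130e-04]), 'contact_force': array([ 0.05756286, -0.05691227, -0.70433536]), 'torque': array([-0.02133524,  0.00422994, -0.05332639]), 'grip_force': 0.0, 'gripper_width': 0.08542362775823895}
top {'fx': 409.6543329524461, 'fy': 409.6543329524461, 'cx': 277.80614430058046, 'cy': 211.21869937721172, 'rvec': array([ 2.08388328, -2.1401552 ,  0.17067269]), 'tvec': array([0.05113347, 0.61244979, 0.82786434])}
side {'fx': 499.3949185699997, 'fy': 499.3949185699997, 'cx': 278.87016787227174, 'cy': 208.52721869369518, 'rvec': array([ 0.55134222, -2.51216996,  1.40725649]), 'tvec': array([0.56442722, 0.2369512 , 0.9845435 ])}
```

View pics/top0.png

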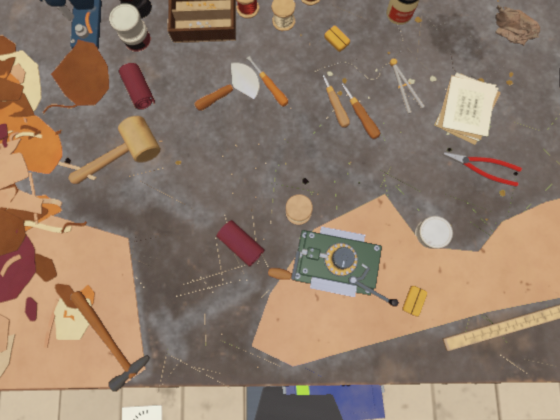

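View pics/side0.png

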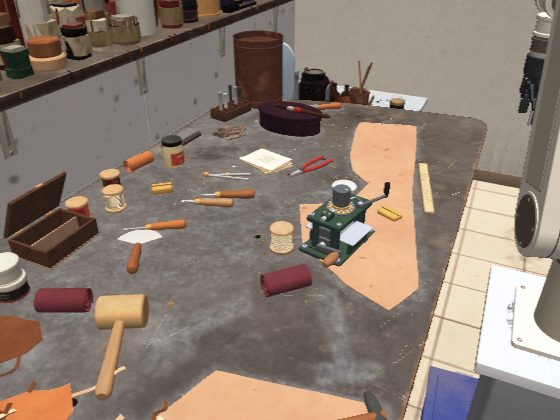

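The top view shows the mill near (340,262), with the dial at about (344,258), the lever post at about (394,302) and the wax cake at (415,300). In the side view the dial top is at about (342,187) and the post at (387,187).

```bash
cat > h.py <<'E'
import numpy as np, cv2
def ray(d,px,z):
    R=cv2.Rodrigues(np.array(d["rvec"]))[0]; c=-R.T@d["tvec"]
    v=R.T@np.array([(px[0]-d["cx"])/d["fx"],(px[1]-d["cy"])/d["fy"],1]); return c+v*(z-c[2])/v[2]
def proj(d,p): return cv2.projectPoints(np.array([p],float),np.array(d["rvec"]),np.array(d["tvec"]),np.array([[d["fx"],0,d["cx"]],[0,d["fy"],d["cy"]],[0,0,1.]]),None)[0][0,0]
E
python3 - <<'E'
from bench import vision
from h import *
t=vision.read_camera("top"); s=vision.read_camera("side")
print("dial",ray(t,(344,258),.154),ray(s,(342,187),.154)," post",ray(t,(394,302),.142),ray(s,(387,184),.142))
a=cv2.resize(t["frame"][220:320,260:440],None,fx=4.4,fy=4.4,interpolation=2)[:,:792]
b=cv2.resize(s["frame"][170:270,290:420],None,fx=4,fy=4,interpolation=2)
cv2.imwrite("pics/a.png",a);cv2.imwrite("pics/b.png",b)
E
```

```text
dial [ 0.50259344 -0.0893399   0.154     ] [ 0.50431166 -0.09532568  0.154     ]  post [ 0.41954362 -0.17918429  0.142     ] [ 0.41746819 -0.17549234  0.142     ]
```

View pics/a.png

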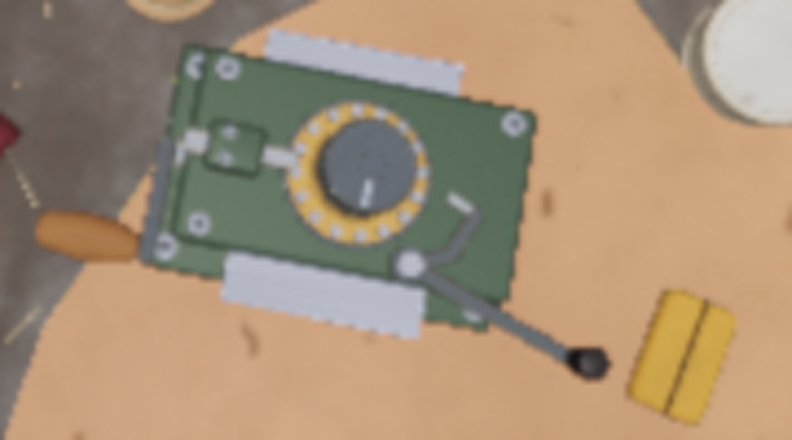

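View pics/b.png

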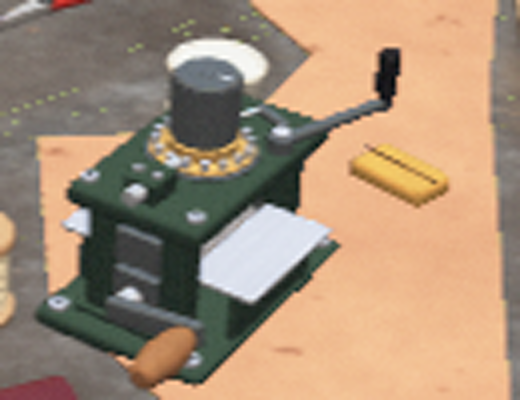

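Crop a refines the dial top to (344,257.5) and the post to (394.5,302). Crop b confirms the dial at (342,188) in the side view. That puts the dial at about (0.503,-0.091) and the post at about (0.418,-0.178), with a mill yaw near -0.2. Next I move above the dial.

carry_out(
  deltas="85 27 29 7 0 0 0;85 27 29 7 0 0 0;85 27 29 7 0 0 0;85 27 29 7 0 0 0;85 27 29 7 0 0 0",
  grip_force=50,
)

```text
clock: 0.62
tcp_pos: [0.2795, -0.3323, 0.2425]
tool_rot: [-0.0, 0.989, 0.145, 0.0]
contact_force: [0.3, -1.4, 0.0]
gripper_width: 0.0847
grip_force: 0.0
```

carry_out(
  deltas="85 27 29 0 0 0 0;85 27 29 0 0 0 0;85 27 29 0 0 0 0;85 27 29 0 0 0 0;85 27 29 0 0 0 0",
)

```text
clock: 1.03
tcp_pos: [0.4147, -0.1871, 0.2424]
tool_rot: [0.0, 0.989, 0.145, 0.0]
contact_force: [0.9, 0.2, -0.1]
gripper_width: 0.085
grip_force: 0.0
```

Run:
```python
from bench import env, vision
from h import *
s=env.get_state(); print(s["qpos"],s["tcp_pos"],s["tool_rot"],s["contact_force"],s["torque"])
t=vision.read_camera("top")
for p in((188,45),(535,115),(147,262),(490,330)): print(ray(t,(260+p[0]/4.4,220+p[1]/4.4),.1))
print(ray(t,(344.1,257.5),.154),ray(t,(394.5,302.2),.142))
```

```text
[-4.23762702e-01  1.37718024e-01 -3.15465319e-02  1.40126817e+00
 -8.70050835e-05  2.42598968e+00] [ 0.41473266 -0.18711436  0.2423808 ] [1.07720763e-04 9.89372526e-01 1.45402839e-01 8.75216343e-05] [ 0.89139854  0.17709544 -0.08838226] [-0.07211337  0.01725158 -0.01625657]
[ 0.56477312 -0.01596503  0.1       ]
[ 0.52809666 -0.17313703  0.1       ]
[0.46621501 0.0060713  0.1       ]
[ 0.4324287 -0.1463356  0.1      ]
[ 0.50352137 -0.08957682  0.154     ] [ 0.41915932 -0.18007983  0.142     ]
```

carry_out(
  deltas="85 18 19 0 0 0 0.12;85 18 19 0 0 0 0.12;85 18 19 0 0 0 0.12;85 18 19 0 0 0 0.12;85 17 19 0 0 0 0.12",
  grip_force=20,
)

```text
clock: 1.5
tcp_pos: [0.5034, -0.093, 0.242]
tool_rot: [-0.0, 0.901, 0.434, -0.0]
contact_force: [0.4, -0.4, -0.1]
gripper_width: 0.085
grip_force: 0.0
```

carry_out(
  deltas="85 0 0 0 0 0 0.12;85 0 0 0 0 0 0.12;85 0 0 0 0 0 0.12;85 0 0 0 0 0 0.12;85 0 0 0 0 0 0.12",
)

```text
clock: 1.92
tcp_pos: [0.5026, -0.0939, 0.2419]
tool_rot: [-0.0, 0.732, 0.681, -0.0]
contact_force: [-0.2, -0.8, -1.0]
gripper_width: 0.0851
grip_force: 0.0
```

carry_out(
  deltas="85 0 0 -15 0 0 0.12;85 0 0 -15 0 0 0.12;85 0 0 -15 0 0 0.12;85 0 0 -10 0 0 0;85 0 0 -5 0 0 0",
)

```text
clock: 2.33
tcp_pos: [0.5017, -0.0939, 0.1806]
tool_rot: [-0.001, 0.602, 0.798, -0.001]
contact_force: [0.3, 0.6, -0.4]
gripper_width: 0.0846
grip_force: 0.0
```

Run:
```python
from bench import env, vision
from h import *
s=env.get_state(); print(s["qpos"],s["tcp_pos"],s["tool_rot"],s["contact_force"],s["torque"])
t=vision.read_camera("side")
cv2.imwrite("pics/c.png",cv2.resize(t["frame"][110:270,260:420],None,fx=3.5,fy=3.5,interpolation=2))
```

```text
[-1.84904969e-01  2.76739130e-01 -1.72975303e-02  1.27981078e+00
 -4.30077627e-05  1.10801072e+00] [ 0.50168815 -0.09385083  0.18055456] [-1.35634685e-03  6.02362037e-01  7.98221554e-01 -6.98642597e-04] [ 0.2853353   0.59289186 -0.44151493] [0.03537047 0.01466646 0.00295338]
```

View pics/c.png

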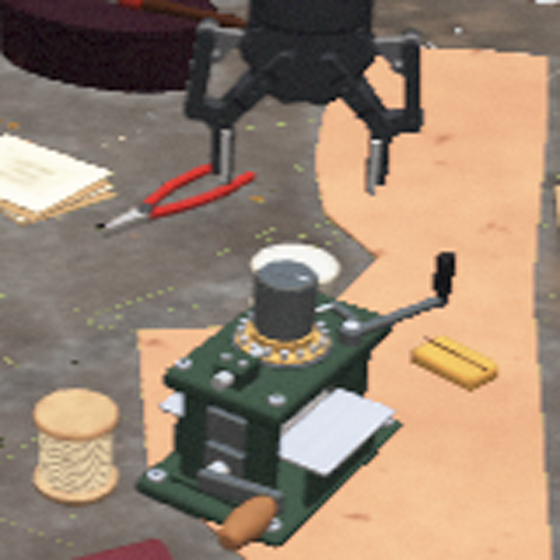

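The fingers straddle the dial: tips are at crop pixels (224,185) and (376,190), the dial top at (286,270). I check the offset numerically.

Run:
```python
from bench import vision
from h import *
t=vision.read_camera("side")
f=lambda x,y:(260+x/3.5,110+y/3.5)
print("dial side",ray(t,f(286,270),.154),"tips",ray(t,f(224,182),.193),ray(t,f(374,190),.193), ray(t,f(299,186),.193))
print(proj(t,(.5017,-.0939,.193)),f(299,186),proj(t,(.5035,-.0925,.154)),f(286,270))
t=vision.read_camera("top")
print("tcp in top",proj(t,(.5017,-.0939,.154)))
```

```text
dial side [ 0.50469419 -0.09439832  0.154     ] tips [ 0.56185156 -0.12551235  0.193     ] [ 0.46635957 -0.15623369  0.193     ] [ 0.51389651 -0.14094028  0.193     ]
[344.02770315 172.49820696] (345.42857142857144, 163.14285714285714) [341.94258868 187.60980374] (341.7142857142857, 187.14285714285714)
tcp in top [346.46674549 258.4148228 ]
```

carry_out(
  deltas="85 2.3 1.5 -20 0 0 0;85 0 0 -20 0 0 0;85 0 0 -15 0 0 0;85 0 0 -5 0 0 0;85 0 0 0 0 0 0",
)

```text
clock: 2.9
tcp_pos: [0.5046, -0.0923, 0.1218]
tool_rot: [-0.001, 0.601, 0.799, -0.0]
contact_force: [0.1, -0.1, -0.5]
gripper_width: 0.0847
grip_force: 0.0
```

carry_out(
  deltas="55 0 0 0 0 0 0;50 0 0 0 0 0 0;46 0 0 0 0 0 0;44 0 0 0 0 0 0;44 0 0 0 0 0 0",
)

```text
clock: 3.32
tcp_pos: [0.5052, -0.0926, 0.123]
tool_rot: [0.0, 0.601, 0.799, -0.0]
contact_force: [-1.5, -0.1, 0.2]
gripper_width: 0.0438
grip_force: 0.8
```

carry_out(
  deltas="42 -1 0 -1 0 0 0;40 0 0 0 0 0 0;38 0 0 0 0 0 0;38 0 0 0 0 0 0;38 0 0 0 0 0 0",
  grip_force=40,
)

```text
clock: 3.73
tcp_pos: [0.504, -0.0926, 0.1221]
tool_rot: [0.0, 0.601, 0.799, -0.0]
contact_force: [-2.3, -0.5, 5.6]
gripper_width: 0.0397
grip_force: 39.5
```

```bash
cat > st.py <<'E'
from bench import env
import numpy as np
s=env.get_state();q=s["tool_rot"]
print("yaw %.4f q6 %.3f"%(2*np.arctan2(q[2],q[1]),s["qpos"][5]),"tcp",s["tcp_pos"].round(4),"F",s["contact_force"].round(1),"M",s["torque"].round(3),"w",round(s["gripper_width"],4),"g",round(s["grip_force"],1),"t",round(s["clock"],2))
E
python3 st.py
```

```text
yaw 1.8515 q6 1.109 tcp [ 0.504  -0.0926  0.1221] F [-2.3 -0.5  5.6] M [-0.197  0.796  0.02 ] w 0.0397 g 39.5 t 3.73
```

carry_out(
  deltas="38 0 0 0 0 0 -0.05;38 0 0 0 0 0 -0.05;38 0 0 0 0 0 -0.05;38 0 0 0 0 0 -0.05;38 0 0 0 0 0 -0.05",
)

```text
clock: 4.15
tcp_pos: [0.5034, -0.0927, 0.1221]
tool_rot: [-0.0, 0.697, 0.717, -0.0]
contact_force: [-5.0, -1.5, 6.5]
gripper_width: 0.0394
grip_force: 39.7
```

```bash
python3 st.py
```

```text
yaw 1.5990 q6 1.361 tcp [ 0.5034 -0.0927  0.1221] F [-5.  -1.5  6.5] M [-0.21   1.052  0.021] w 0.0394 g 39.7 t 4.15
```

carry_out(
  deltas="38 0 0 0 0 0 -0.03;38 0 0 0 0 0 -0.03;38 0 0 0 0 0 -0.02;38 0 0 0 0 0 0",
)

```text
clock: 4.48
tcp_pos: [0.5033, -0.0927, 0.1221]
tool_rot: [-0.0, 0.725, 0.689, -0.001]
contact_force: [-5.6, -1.3, 6.9]
gripper_width: 0.0395
grip_force: 39.7
```

```bash
python3 st.py
```

```text
yaw 1.5204 q6 1.440 tcp [ 0.5033 -0.0927  0.1221] F [-5.6 -1.3  6.9] M [-0.155  1.051 -0.121] w 0.0395 g 39.7 t 4.48
```

carry_out(
  deltas="38 0 0 0 0 0 -0.03;38 0 0 0 0 0 -0.03;38 0 0 0 0 0 0",
)

```text
clock: 4.73
tcp_pos: [0.5031, -0.0926, 0.1221]
tool_rot: [-0.0, 0.745, 0.667, -0.001]
contact_force: [-5.5, -0.1, 7.6]
gripper_width: 0.0393
grip_force: 39.8
```

```bash
python3 st.py
```

```text
yaw 1.4604 q6 1.500 tcp [ 0.5031 -0.0926  0.1221] F [-5.5 -0.1  7.6] M [-0.177  1.165 -0.05 ] w 0.0393 g 39.8 t 4.73
```

Displacement is 0.391, so the dial is about one click on, with no touch.

carry_out(
  deltas="38 0 0 0 0 0 -0.03;38 0 0 0 0 0 -0.03;38 0 0 0 0 0 0",
)

```text
clock: 4.98
tcp_pos: [0.503, -0.0926, 0.1221]
tool_rot: [-0.0, 0.765, 0.644, -0.001]
contact_force: [-6.0, -1.5, 8.1]
gripper_width: 0.0398
grip_force: 39.8
```

```bash
python3 st.py
```

```text
yaw 1.4007 q6 1.559 tcp [ 0.503  -0.0926  0.1221] F [-6.  -1.5  8.1] M [-0.181  1.182  0.026] w 0.0398 g 39.8 t 4.98
```

carry_out(
  deltas="38 0 0 0 0 0 -0.03;38 0 0 0 0 0 -0.03;38 0 0 0 0 0 0",
)

```text
clock: 5.23
tcp_pos: [0.5028, -0.0926, 0.1221]
tool_rot: [-0.0, 0.784, 0.621, -0.001]
contact_force: [-5.5, -0.9, 8.2]
gripper_width: 0.0398
grip_force: 39.8
```

```bash
python3 st.py
```

```text
yaw 1.3405 q6 1.619 tcp [ 0.5028 -0.0926  0.1221] F [-5.5 -0.9  8.2] M [-0.205  1.283  0.051] w 0.0398 g 39.8 t 5.23
```

carry_out(
  deltas="38 0 0 0 0 0 -0.03;38 0 0 0 0 0 -0.03;38 0 0 0 0 0 0",
)

```text
clock: 5.48
tcp_pos: [0.5027, -0.0926, 0.1221]
tool_rot: [-0.0, 0.802, 0.597, -0.001]
contact_force: [-5.7, -1.2, 8.5]
gripper_width: 0.0397
grip_force: 39.8
```

```bash
python3 st.py
```

```text
yaw 1.2804 q6 1.680 tcp [ 0.5027 -0.0926  0.1221] F [-5.7 -1.2  8.5] M [-0.165  1.334 -0.017] w 0.0397 g 39.8 t 5.48
```

carry_out(
  deltas="38 0 0 0 0 0 -0.03;38 0 0 0 0 0 -0.03;38 0 0 0 0 0 0",
)

```text
clock: 5.73
tcp_pos: [0.5026, -0.0925, 0.1221]
tool_rot: [-0.0, 0.82, 0.573, -0.001]
contact_force: [-6.7, -1.0, 8.5]
gripper_width: 0.0393
grip_force: 39.9
```

```bash
python3 st.py
```

```text
yaw 1.2203 q6 1.740 tcp [ 0.5026 -0.0925  0.1221] F [-6.7 -1.   8.5] M [-0.112  1.384 -0.024] w 0.0393 g 39.9 t 5.73
```

carry_out(
  deltas="38 0 0 0 0 0 -0.03;38 0 0 0 0 0 -0.03;38 0 0 0 0 0 0",
)

```text
clock: 5.98
tcp_pos: [0.5024, -0.0925, 0.122]
tool_rot: [-0.001, 0.836, 0.548, -0.001]
contact_force: [-7.4, -0.5, 8.8]
gripper_width: 0.0398
grip_force: 39.9
```

```bash
python3 st.py
```

```text
yaw 1.1602 q6 1.800 tcp [ 0.5024 -0.0925  0.122 ] F [-7.4 -0.5  8.8] M [-0.134  1.531 -0.095] w 0.0398 g 39.9 t 5.98
```

carry_out(
  deltas="38 0 0 0 0 0 -0.03;38 0 0 0 0 0 -0.03;38 0 0 0 0 0 0",
)

```text
clock: 6.23
tcp_pos: [0.5023, -0.0924, 0.122]
tool_rot: [-0.001, 0.853, 0.523, -0.001]
contact_force: [-7.5, 0.2, 9.2]
gripper_width: 0.0395
grip_force: 39.9
```

```bash
python3 st.py
```

```text
yaw 1.1000 q6 1.860 tcp [ 0.5023 -0.0924  0.122 ] F [-7.5  0.2  9.2] M [-0.049  1.551 -0.084] w 0.0395 g 39.9 t 6.23
```

carry_out(
  deltas="38 0 0 0 0 0 -0.03;38 0 0 0 0 0 -0.03;38 0 0 0 0 0 0",
)

```text
clock: 6.48
tcp_pos: [0.5022, -0.0923, 0.1221]
tool_rot: [-0.001, 0.868, 0.497, -0.001]
contact_force: [-7.8, -0.2, 10.0]
gripper_width: 0.0398
grip_force: 39.9
```

```bash
python3 st.py
```

```text
yaw 1.0409 q6 1.919 tcp [ 0.5022 -0.0923  0.1221] F [-7.8 -0.2 10. ] M [-0.112  1.553  0.103] w 0.0398 g 39.9 t 6.48
```

carry_out(
  deltas="38 0 0 0 0 0 -0.015;38 0 0 0 0 0 -0.01;38 0 0 0 0 0 0",
)

```text
clock: 6.73
tcp_pos: [0.5021, -0.0923, 0.1221]
tool_rot: [-0.001, 0.874, 0.487, -0.001]
contact_force: [-7.7, -0.5, 9.8]
gripper_width: 0.0398
grip_force: 40.0
```

```bash
python3 st.py
```

```text
yaw 1.0165 q6 1.944 tcp [ 0.5021 -0.0923  0.1221] F [-7.7 -0.5  9.8] M [-0.062  1.668  0.116] w 0.0398 g 40.0 t 6.73
```

carry_out(
  deltas="38 0 0 0 0 0 -0.015;38 0 0 0 0 0 -0.01;38 0 0 0 0 0 0",
)

```text
clock: 6.98
tcp_pos: [0.5021, -0.0923, 0.122]
tool_rot: [-0.001, 0.88, 0.476, -0.001]
contact_force: [-7.7, 0.1, 10.0]
gripper_width: 0.0398
grip_force: 40.0
```

```bash
python3 st.py
```

```text
yaw 0.9915 q6 1.969 tcp [ 0.5021 -0.0923  0.122 ] F [-7.7  0.1 10. ] M [-0.06   1.603  0.075] w 0.0398 g 40.0 t 6.98
```

carry_out(
  deltas="38 0 0 0 0 0 -0.03;38 0 0 0 0 0 -0.03;38 0 0 0 0 0 0",
)

```text
clock: 7.23
tcp_pos: [0.502, -0.0922, 0.1221]
tool_rot: [-0.001, 0.894, 0.449, -0.001]
contact_force: [-7.9, -0.0, 9.4]
gripper_width: 0.0399
grip_force: 40.0
```

```bash
python3 st.py
```

```text
yaw 0.9306 q6 2.030 tcp [ 0.502  -0.0922  0.1221] F [-7.9 -0.   9.4] M [-0.016  1.7    0.019] w 0.0399 g 40.0 t 7.23
```

carry_out(
  deltas="38 0 0 0 0 0 -0.03;38 0 0 0 0 0 -0.03;38 0 0 0 0 0 -0.03;38 0 0 0 0 0 0",
)

```text
clock: 7.57
tcp_pos: [0.5018, -0.0921, 0.1221]
tool_rot: [-0.001, 0.913, 0.408, -0.001]
contact_force: [-9.1, -0.0, 9.1]
gripper_width: 0.0397
grip_force: 40.0
```

```bash
python3 st.py
```

```text
yaw 0.8406 q6 2.120 tcp [ 0.5018 -0.0921  0.1221] F [-9.1 -0.   9.1] M [ 0.074  1.754 -0.089] w 0.0397 g 40.0 t 7.57
```

carry_out(
  deltas="38 0 0 0 0 0 -0.03;38 0 0 0 0 0 -0.03;38 0 0 0 0 0 -0.02;38 0 0 0 0 0 0",
)

```text
clock: 7.9
tcp_pos: [0.5017, -0.092, 0.1221]
tool_rot: [-0.001, 0.929, 0.371, -0.002]
contact_force: [-8.8, 0.5, 10.4]
gripper_width: 0.0396
grip_force: 40.0
```

```bash
python3 st.py
```

```text
yaw 0.7608 q6 2.200 tcp [ 0.5017 -0.092   0.1221] F [-8.8  0.5 10.4] M [ 0.093  1.831 -0.054] w 0.0396 g 40.0 t 7.9
```

carry_out(
  deltas="38 0 0 0 0 0 -0.03;38 0 0 0 0 0 -0.03;38 0 0 0 0 0 0",
)

```text
clock: 8.15
tcp_pos: [0.5016, -0.0919, 0.1221]
tool_rot: [-0.001, 0.939, 0.343, -0.002]
contact_force: [-9.3, 0.9, 11.0]
gripper_width: 0.0395
grip_force: 40.1
```

```bash
python3 st.py
```

```text
yaw 0.7003 q6 2.260 tcp [ 0.5016 -0.0919  0.1221] F [-9.3  0.9 11. ] M [ 0.237  1.867 -0.136] w 0.0395 g 40.1 t 8.15
```

carry_out(
  deltas="38 0 0 0 0 0 -0.03;38 0 0 0 0 0 -0.02;38 0 0 0 0 0 0",
)

```text
clock: 8.4
tcp_pos: [0.5015, -0.0918, 0.122]
tool_rot: [-0.001, 0.947, 0.32, -0.002]
contact_force: [-9.5, 1.3, 9.9]
gripper_width: 0.0397
grip_force: 40.1
```

```bash
python3 st.py
```

```text
yaw 0.6519 q6 2.309 tcp [ 0.5015 -0.0918  0.122 ] F [-9.5  1.3  9.9] M [0.244 1.938 0.25 ] w 0.0397 g 40.1 t 8.4
```

carry_out(
  deltas="38 0 0 0 0 0 -0.015;38 0 0 0 0 0 0",
)

```text
clock: 8.57
tcp_pos: [0.5015, -0.0917, 0.122]
tool_rot: [-0.001, 0.95, 0.313, -0.002]
contact_force: [-9.7, 1.0, 11.1]
gripper_width: 0.0395
grip_force: 40.1
```

```bash
python3 st.py
```

```text
yaw 0.6372 q6 2.323 tcp [ 0.5015 -0.0917  0.122 ] F [-9.7  1.  11.1] M [0.191 1.95  0.237] w 0.0395 g 40.1 t 8.57
```

carry_out(
  deltas="38 0 0 0 0 0 -0.015;38 0 0 0 0 0 0",
)

```text
clock: 8.73
tcp_pos: [0.5015, -0.0917, 0.122]
tool_rot: [-0.001, 0.952, 0.306, -0.002]
contact_force: [-9.5, 1.9, 10.7]
gripper_width: 0.0397
grip_force: 40.1
```

```bash
python3 st.py
```

```text
yaw 0.6224 q6 2.338 tcp [ 0.5015 -0.0917  0.122 ] F [-9.5  1.9 10.7] M [0.176 1.942 0.387] w 0.0397 g 40.1 t 8.73
```

Touched at about 1.2 rad, which is close to resting place 3. Next I back off five clicks, to yaw 2.638 (+2.015 rad).

carry_out(
  deltas="38 0 0 0 0 0 0.08;38 0 0 0 0 0 0.08;38 0 0 0 0 0 0.08;38 0 0 0 0 0 0.08;38 0 0 0 0 0 0.08",
)

```text
clock: 9.15
tcp_pos: [0.5022, -0.0923, 0.1221]
tool_rot: [-0.001, 0.871, 0.491, -0.001]
contact_force: [-6.8, -1.5, 8.9]
gripper_width: 0.0394
grip_force: 39.9
```

carry_out(
  deltas="38 0 0 0 0 0 0.08;38 0 0 0 0 0 0.08;38 0 0 0 0 0 0.08;38 0 0 0 0 0 0.08;38 0 0 0 0 0 0.08",
)

```text
clock: 9.57
tcp_pos: [0.503, -0.0926, 0.1221]
tool_rot: [-0.0, 0.757, 0.654, -0.001]
contact_force: [-5.9, -1.5, 8.4]
gripper_width: 0.04
grip_force: 39.7
```

carry_out(
  deltas="38 0 0 0 0 0 0.08;38 0 0 0 0 0 0.08;38 0 0 0 0 0 0.08;38 0 0 0 0 0 0.08;38 0 0 0 0 0 0.08",
)

```text
clock: 9.98
tcp_pos: [0.5039, -0.0926, 0.1221]
tool_rot: [0.0, 0.612, 0.791, -0.0]
contact_force: [-2.6, -1.2, 5.8]
gripper_width: 0.04
grip_force: 39.6
```

carry_out(
  deltas="38 0 0 0 0 0 0.08;38 0 0 0 0 0 0.08;38 0 0 0 0 0 0.08;38 0 0 0 0 0 0.08;38 0 0 0 0 0 0.08",
)

```text
clock: 10.4
tcp_pos: [0.5047, -0.0922, 0.1221]
tool_rot: [0.001, 0.442, 0.897, 0.001]
contact_force: [-0.9, 0.7, 4.5]
gripper_width: 0.0393
grip_force: 39.7
```

```bash
python3 st.py
```

```text
yaw 2.2260 q6 0.735 tcp [ 0.5047 -0.0922  0.1221] F [-0.9  0.7  4.5] M [0.097 0.354 0.15 ] w 0.0393 g 39.7 t 10.4
```

carry_out(
  deltas="38 0 0 0 0 0 0.1;38 0 0 0 0 0 0.1;38 0 0 0 0 0 0.1;38 0 0 0 0 0 0.07;38 0 0 0 0 0 0.042",
)

```text
clock: 10.82
tcp_pos: [0.5054, -0.0915, 0.1221]
tool_rot: [0.001, 0.249, 0.968, 0.001]
contact_force: [-0.0, 2.8, 3.8]
gripper_width: 0.0399
grip_force: 39.8
```

carry_out(
  deltas="38 0 0 0 0 0 0;38 0 0 0 0 0 0;38 0 0 0 0 0 0",
)

```text
clock: 11.07
tcp_pos: [0.5054, -0.0915, 0.1221]
tool_rot: [0.001, 0.251, 0.968, 0.001]
contact_force: [1.6, 4.0, 6.4]
gripper_width: 0.0396
grip_force: 39.9
```

```bash
python3 st.py
```

```text
yaw 2.6335 q6 0.328 tcp [ 0.5054 -0.0915  0.1221] F [1.6 4.  6.4] M [ 0.768 -0.183  0.031] w 0.0396 g 39.9 t 11.07
```

carry_out(
  deltas="44 0 0 0 0 0 0;50 0 0 0 0 0 0;60 0 0 0 0 0 0;75 0 0 0 0 0 0;85 0 0 0 0 0 0",
)

```text
clock: 11.48
tcp_pos: [0.5037, -0.0927, 0.1209]
tool_rot: [-0.0, 0.251, 0.968, -0.0]
contact_force: [-0.1, 0.5, -0.4]
gripper_width: 0.0818
grip_force: 0.0
```

carry_out(
  deltas="85 0 0 5 0 0 0;85 0 0 15 0 0 0;85 0 0 25 0 0 0;85 0 0 30 0 0 0;85 0 0 30 0 0 0",
)

```text
clock: 11.9
tcp_pos: [0.5034, -0.0924, 0.2273]
tool_rot: [-0.001, 0.251, 0.968, -0.0]
contact_force: [0.4, 0.1, 0.6]
gripper_width: 0.0846
grip_force: 0.0
```

carry_out(
  deltas="40 -38 -10 0 0 0 0;20 -38 -10 0 0 0 0;0 -38 -10 0 0 0 0;0 -38 -10 0 0 0 0;0 -38 -10 0 0 0 0",
)

```text
clock: 12.32
tcp_pos: [0.3124, -0.1425, 0.2265]
tool_rot: [0.0, 0.251, 0.968, -0.0]
contact_force: [0.6, -0.3, 0.5]
gripper_width: 0.0246
grip_force: 0.0
```

```bash
python3 st.py
python3 - <<'E'
from bench import vision
from h import *
t=vision.read_camera("top"); cv2.imwrite("pics/d.png",cv2.resize(t["frame"][210:330,260:440],None,fx=4.4,fy=4.4,interpolation=2))
E
```

```text
yaw 2.6345 q6 0.079 tcp [ 0.3124 -0.1425  0.2265] F [ 0.6 -0.3  0.5] M [-0.018  0.065 -0.052] w 0.0246 g 0.0 t 12.32
```

View pics/d.png

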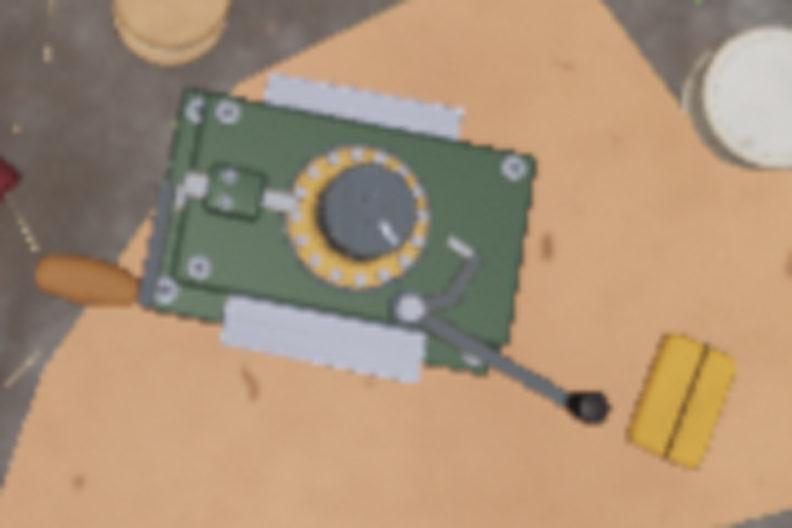

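The picture shows the dial mark turned about 49° anticlockwise from its start, near the two net clicks expected. The post is unmoved at crop (590,407). Next I push the lever from behind with shut fingers.

carry_out(
  deltas="0 15 -4 -22 0 0 0;0 15 -4 -22 0 0 0;0 15 -4 -22 0 0 0;0 15 -4 -22 0 0 0;0 14 -4 -21 0 0 0",
)

```text
clock: 12.78
tcp_pos: [0.389, -0.1628, 0.1168]
tool_rot: [0.001, 0.251, 0.968, -0.0]
contact_force: [0.4, -0.4, 0.7]
gripper_width: 0.0001
grip_force: 0.0
```

carry_out(
  deltas="0 0 0 -2 0 0 0;0 5 -3 0 0 0 0;0 4 -2 0 0 0 0;0 4 -2 0 0 0 0",
)

```text
clock: 13.12
tcp_pos: [0.402, -0.1699, 0.1167]
tool_rot: [0.001, 0.251, 0.968, -0.0]
contact_force: [-0.1, -0.5, 0.6]
gripper_width: 0.0002
grip_force: 0.0
```

carry_out(
  deltas="0 3 -2 0 0 0 0;0 3 -2 0 0 0 0;0 3 -2 0 0 0 0",
)

```text
clock: 13.37
tcp_pos: [0.4106, -0.1757, 0.1162]
tool_rot: [0.001, 0.251, 0.968, -0.0]
contact_force: [-0.6, -0.2, 2.2]
gripper_width: -0.0001
grip_force: 1.1
```

```bash
python3 st.py
python3 - <<'E'
from bench import vision
from h import *
t=vision.read_camera("side"); cv2.imwrite("pics/e.png",cv2.resize(t["frame"][110:270,290:450],None,fx=3.5,fy=3.5,interpolation=2))
E
```

```text
yaw 2.6337 q6 0.104 tcp [ 0.4106 -0.1757  0.1162] F [-0.6 -0.2  2.2] M [0.103 0.156 0.012] w -0.0001 g 1.1 t 13.37
```

View pics/e.png

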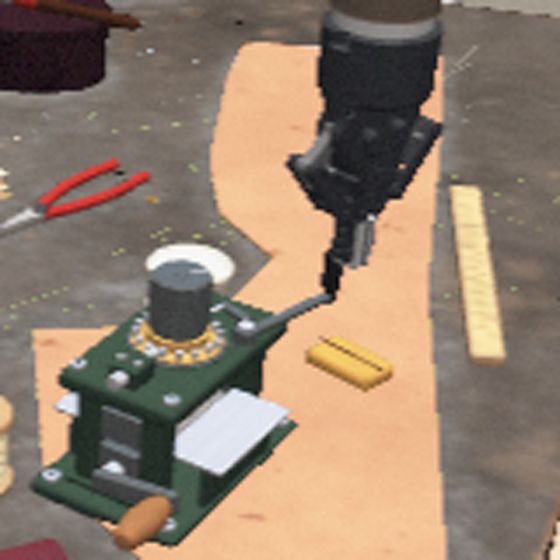

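The fingers press on the post at crop (335,275), and it has begun to move. I carry on along the arc.

carry_out(
  deltas="0 3 -2 0 0 0 0;0 3 -1 0 0 0 0;0 3 -1 0 0 0 0;0 3 -1 0 0 0 0",
)

```text
clock: 13.75
tcp_pos: [0.4224, -0.1807, 0.1155]
tool_rot: [0.0, 0.251, 0.968, -0.0]
contact_force: [-1.3, -0.9, 2.2]
gripper_width: -0.0002
grip_force: 1.2
```

carry_out(
  deltas="0 2 -0.5 0 0 0 0;0 2 -0.5 0 0 0 0;0 0 0 0 0 0 0",
)

```text
clock: 14.0
tcp_pos: [0.4265, -0.1813, 0.1151]
tool_rot: [-0.0, 0.251, 0.968, 0.0]
contact_force: [-0.0, 0.4, 1.7]
gripper_width: 0.0
grip_force: 0.5
```

carry_out(
  deltas="0 1 0 0 0 0 0;0 1 0 0 0 0 0;0 0 0 0 0 0 0",
)

```text
clock: 14.25
tcp_pos: [0.4281, -0.1813, 0.1151]
tool_rot: [-0.0, 0.251, 0.968, 0.0]
contact_force: [-1.1, -0.6, 1.6]
gripper_width: -0.0002
grip_force: 0.4
```

carry_out(
  deltas="0 1 0 0 0 0 0;0 1 0 0 0 0 0;0 0 0 0 0 0 0",
)

```text
clock: 14.5
tcp_pos: [0.4302, -0.1813, 0.1152]
tool_rot: [-0.0, 0.251, 0.968, 0.0]
contact_force: [-1.1, -0.2, 1.0]
gripper_width: -0.0003
grip_force: 0.3
```

carry_out(
  deltas="0 1 0 0 0 0 0;0 1 0 0 0 0 0;0 0 0 0 0 0 0",
)

```text
clock: 14.75
tcp_pos: [0.4324, -0.1813, 0.1153]
tool_rot: [0.0, 0.251, 0.968, 0.0]
contact_force: [0.4, 0.7, 0.4]
gripper_width: 0.0004
grip_force: 0.3
```

carry_out(
  deltas="0 1 0 0 0 0 0;0 1 0 0 0 0 0;0 0 0 0 0 0 0",
)

```text
clock: 15.0
tcp_pos: [0.4344, -0.1813, 0.1153]
tool_rot: [0.0, 0.251, 0.968, 0.0]
contact_force: [-0.7, 0.5, 0.2]
gripper_width: 0.0002
grip_force: 0.3
```

carry_out(
  deltas="0 1 0 0 0 0 0;0 1 0 0 0 0 0;0 0 0 0 0 0 0",
)

```text
clock: 15.25
tcp_pos: [0.4362, -0.1813, 0.1153]
tool_rot: [-0.0, 0.251, 0.968, 0.0]
contact_force: [-0.2, 0.8, 0.5]
gripper_width: 0.0001
grip_force: 0.7
```

carry_out(
  deltas="0 1 0 0 0 0 0;0 1 0 0 0 0 0;0 0 0 0 0 0 0",
)

```text
clock: 15.5
tcp_pos: [0.4369, -0.1813, 0.115]
tool_rot: [-0.001, 0.251, 0.968, -0.0]
contact_force: [-4.9, -0.0, 2.8]
gripper_width: -0.0004
grip_force: 2.6
```

Run:
```python
from bench import vision
from h import *
t=vision.read_camera("top"); cv2.imwrite("pics/f.png",cv2.resize(t["frame"][210:330,260:440],None,fx=4.4,fy=4.4,interpolation=2))
```

```text
(no output)
```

View pics/f.png

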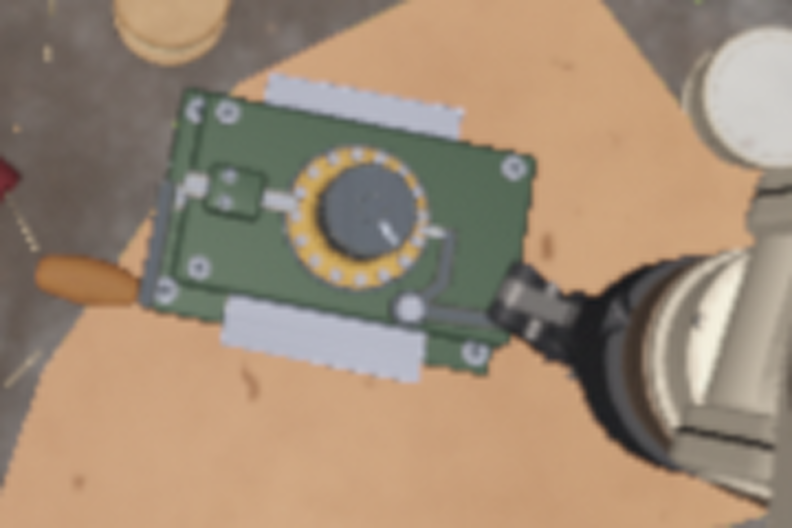

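The tooth lies between pins at (432,231), and the lever arm's angle of about 7–8° matches home (a pin stop would be about 15°). I press once more to confirm the stop is firm, then withdraw.

carry_out(
  deltas="0 1 0 0 0 0 0;0 1 0 0 0 0 0;0 0 0 0 0 0 0",
)

```text
clock: 15.8
tcp_pos: [0.4372, -0.1812, 0.1148]
tool_rot: [-0.003, 0.252, 0.968, -0.001]
contact_force: [-8.3, -0.1, 4.8]
gripper_width: 0.0002
grip_force: 4.5
```

carry_out(
  deltas="0 -10 3 0 0 0 0;0 -20 5 0 0 0 0;0 -30 5 10 0 0 0;0 -30 5 20 0 0 0;0 -30 0 20 0 0 0",
)

```text
clock: 16.22
tcp_pos: [0.3191, -0.1624, 0.1651]
tool_rot: [-0.0, 0.25, 0.968, 0.001]
contact_force: [0.6, -0.1, 0.3]
gripper_width: 0.0001
grip_force: 0.0
```

Run:
```python
from bench import vision
from h import *
t=vision.read_camera("top"); cv2.imwrite("pics/g.png",cv2.resize(t["frame"][210:330,260:440],None,fx=4.4,fy=4.4,interpolation=2))
```

```text
(no output)
```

View pics/g.png

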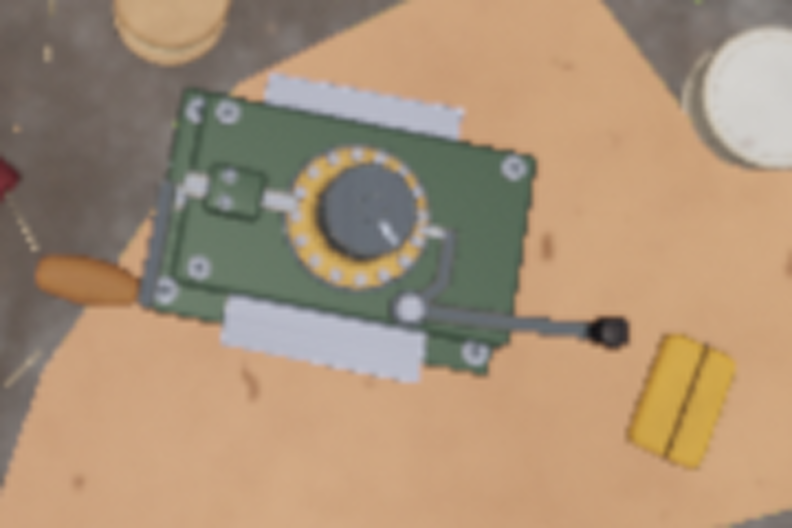

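The post now stands at (608,331). It has moved about 0.41 rad on top of a start of about 0.08 rad, so the lever is home at about 0.5. The dial mark, wax cake and tin are unchanged.

```bash
python3 -c "
from bench import env
print(env.sign_off())"
```

```text
the job is handed in; nothing more can be done
None
```

I set the mill and handed the job in: I felt the rolls touch, backed the dial off five clicks and swung the lock lever home. In the last pictures the tooth sits between two pins, and the spool, tin and wax cake are unmoved; I didn't re-check the strap roll. The hand-in gave no verdict.

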